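# Change the needle bridge over to its other locking clamp

### The arm

A 6-joint arm with a two-finger parallel gripper is mounted at the origin on the work surface. World frame = base frame: x ahead of the robot, y to its left, z up, the work surface at z = 0. Lengths are in m, angles in rad, forces in N, time in s.
With the tool pointing down it reaches from about 0.25 to 0.775 m from the base axis. Payload 4 kg.
Tool frame: the origin (TCP) lies between the finger pads; the fingertips stand nose_length ahead of it and the grasp point (between the pads) lies 8 mm behind it (nose_length is the distance from the TCP to the fingertips, in m); z points along the fingers, y is the direction in which the jaws open and shut (so a half turn about z gives the same grasp; the last joint's range is limited). The gripper opens to 85 mm and grips with 20 to 120 N. Pads are 22 mm wide; open, the fingers measure 114 mm over their backs; the gripper's body (76 mm by 85 mm) begins 54 mm behind the grasp point. The pads swing forward as they close: fully open they stand 13 mm farther back than shut.
Start: joints at [1.146, 0.087, 1.371, -0, 1.684, -0.103], TCP at [0.174, 0.522, 0.242] pointing down, gripper open.
Joint ranges: [-3.1, 3.1], [-0.76, 2.03], [0.27, 2.55], [-1.08, 4.22], [0.17, 2.65], [-2.57, 2.57]. Speed limits (rad/s): [2.79, 2.79, 3.14, 3.14, 3.14, 3.14].

### API

Orientations are given as a unit quaternion [x, y, z, w].
In Python, from bench import * gives the robot as it stands.
- The arm moves only by the tool send_rows, never from a script. Its argument "deltas" is one flat list of numbers, 7 for each row, row after row: the shift along the tool's x, y, z in m, then the turn, a rotation vector about the tool's x, y, z in degrees, then the finger opening in m, from 0 to 0.0854. In form: [x, y, z, rx, ry, rz, claw, x, y, z, rx, ry, rz, claw, ...]. A call has 1 to 5 rows; each row shifts and turns the commanded pose from where the row before left it, along the tool's axes as they then stand; what a row does not reach is not made up. A row lasts 1/12 s, in which the tool goes at most 41.7 mm and 7.16 degrees, less where a joint would pass 70% of its speed; a pose out of reach is approached as far as the arm can. A call with a gripper value outside its range is refused whole. The fingers move at their own pace and stop on an object; "newtons" is the grip in N (left out, the last holds). Time passes only in rows, so rows that do not move let the fingers close. It gives the time, the measured TCP pose, the force and the opening at its end, in the units of the state.
- sense(): the state, without advancing time (a new reading comes with each control period).
- get_image(name): name is "scene" or "top"; returns a dict with "image" (400x640x3 uint8, red, green, blue), "fx", "fy", "cx", "cy" (pixels), "pose" (4x4, takes a point from camera to world coordinates). Camera axes: x right, y down, z forward; pixel columns grow to the right and rows downward; lengths in m; the calibration is good to about 2 mm. A picture is of the moment at which its call begins. There is no depth.
- job_done(): hands the job in, once; it reports no verdict.
The state is a dict: "time_s": time; "joints": joint angles; "joint_velocities": joint speeds; "tau": joint torques, N m; "position": TCP position; "tool_rot": TCP orientation; "ft_force": force on the tool from outside, world axes, zero at the start; "wrist_torque": the same for the moment, N m; "opening": finger opening in m.
Only numpy, scipy, OpenCV 4.12 (cv2) and the standard library are available. Lean on these libraries where they do the work, as an engineer would, in place of code of your own. Each camera call takes 0.05 s, during which the arm holds its last target.

### The job

The needle bridge on the probe station is held by one of its two locking plier clamps and has to be changed over to the other. First squeeze the open clamp's handles together until they snap over centre and it stays locked on the bridge's rib; only then pull the release lever of the clamp that was holding, so that it springs fully open. The bridge must not shift or be left loose at any time, and the little box between the clamps stays where it is.

Things in the scene. Friction and masses are not known exactly. Their poses are not given: they have to be found in the camera images.
- bridge: needle bridge: loose aluminium plate 60 x 230 x 10 mm (0.8 kg) on the platen (a 12 mm plate), a black probe positioner 130 mm tall in its middle with a needle arm over the chuck, two upright ribs 10 mm thick, 36 mm long, 66 mm tall at 75 mm left and right of its centre, one between the jaws of each clamp. Origin: centre of underside; x away from the robot, y to the left
- new_clamp: locking plier clamp that is OPEN at the start and has to be locked (left or right one, it varies); the two are alike, 150 mm apart, handles pointing to the robot. This is its bolted-down fixed part. Origin under the jaw pivot on the platen's top; x along the pliers to the jaws, y to the fixed side, z up. All moving parts turn about upright pins in one level plane at z = 50 mm
- old_clamp: the other clamp, LOCKED on its rib at the start, to be released; same build, frame and sizes as new_clamp. Released, it takes the open shape described for new_clamp
- new_grip (a point): fixed point (-100, -5, 50) mm in new_clamp's frame, midway between the handles' outer faces when locked. Fixed handle: bar from x = -18 to -128 mm, y = 6 to 17 mm, 18 mm tall; its adjusting screw (leave it) ends at x = -143 mm. Moving handle: bar 11 mm thick, 18 mm tall on the -y side, ending at x = -130 mm. Over both handles: 44 mm locked, 70 mm open (at x = -97 mm)
- new_handle_mid (a point): centre of new_clamp's moving handle 100 mm behind the pivot, moves with it: in new_clamp's frame (-98, -47, 50) mm open, its outer face at y = -53 mm there (-61 mm at the handle's end); (-100, -21, 50) mm locked, outer face at y = -27 mm
- new_handle (a joint): angle of new_clamp's moving handle to its jaw, rad: 0.42 open, about 0.05 locked at its stop. The tip meets the rib at about 0.32; then the handle pushes back, up to about 12 N at new_handle_mid (near 0.27), falling towards dead centre (about 0.13), past which it snaps to 0.05 and stays. Let go earlier and a spring throws it open
- old_handle (a joint): the same for old_clamp: about 0.05 at the start (locked), 0.42 sprung fully open; its moving handle has then jumped 26 mm in -y (the lever's end 44 mm)
- old_lever (a joint): release lever of old_clamp, rad: 0 at rest, at most 0.6. Thin dark bar in the mouth of the moving handle, pivoted on it at (-84, -14.5) mm, its tail standing 38 mm past the handle's end. Grows as the tail is pulled in -y, away from the fixed handle: 3 N at first, then about 5 N; at about 0.25 (20 to 25 mm at the tail) the lock breaks and the handle jumps off in -y. Let go, the lever springs back
- old_lever_end (a point): on old_clamp's release lever, 8 mm before the tip of its tail: (-160, -10, 50) mm in old_clamp's frame while locked, about (-158, -54, 50) mm once open. The tail is 7 mm thick (y) and 16 mm tall (z) here, free on all sides; 27 mm along x between the end of the screw and the tip of the tail
- new_jaw: moving jaw of new_clamp with all it carries (tip, moving handle, link, lever); origin on the jaw pivot. Locked, its rubber-faced tip (60 mm ahead of the pivot) presses the rib in +y against the fixed jaw with about 45 N
- old_jaw: moving jaw of old_clamp with all it carries; origin on the jaw pivot. Locked, its tip presses the rib with about 45 N; open, the tip stands about 3 mm clear
- tip_box: loose bystander: flat clear box 55 x 38 x 14 mm on the platen between the two clamps; origin centre of underside

How it is judged:
By the outcome, as a careful person would: the job done as asked, in the order asked, and still so for the second after the job is handed in, with the robot touching nothing.
It also fails if it takes over 48 s, if anything falls off the work surface, if the arm or the gripper's body presses on something with over 40 N, if the wrist force passes 120 N, or if a joint passes its speed limit or range.

## Working session

There is one attempt and no reset: what is moved stays moved. The work goes in short steps, Python scripts to look and compute and a tool call to move; the robot and the scene stay as the last step left them, time stands still between calls to the robot, and variables do not carry over. Pictures are saved under pics/ and viewed, and the job is handed in when it is done.

Besides the shell and the picture viewer there is one more tool, called after "Request:" as name(argument=value, ...), one argument or row to a line, values as JSON. send_rows: Moves the arm, as the interface text tells. Its arguments: {"type":"object","properties":{"deltas":{"type":"array","items":{"type":"number"}},"newtons":{"type":"number"}},"required":["deltas"]}

```bash
mkdir -p pics; ls; python3 - <<'E'
from bench import *
import cv2
print(sense())
for n in("scene","top"):
    d=get_image(n); cv2.imwrite(f"pics/{n}0.png",d["image"][:,:,::-1]); print(n,d["fx"],d["fy"],d["cx"],d["cy"],d["pose"])
E
```

```text
pics
{'time_s': 0.0, 'joints': array([ 1.14589672e+00,  8.79446748e-02,  1.37230208e+00,  7.06016494e-05,
        1.68361281e+00, -1.03109636e-01]), 'joint_velocities': array([-1.96560728e-05,  3.24166881e-04,  4.36074555e-04,  1.25475554e-03,
       -5.59167363e-04,  2.09494755e-03]), 'tau': array([ 2.34944768e-03, -3.51865482e+01, -3.13271213e+01,  7.07794152e-05,
        1.07190493e-02,  8.65370708e-06]), 'position': array([0.17373061, 0.52132273, 0.2411205 ]), 'tool_rot': array([ 1.60197710e-01,  9.87084296e-01, -1.08503262e-03, -3.29639658e-04]), 'ft_force': array([-0.18669911,  0.18920423,  0.93168345]), 'wrist_torque': array([-0.04222207,  0.05343854,  0.05561168]), 'opening': 0.08542534218979063}
scene 376.95116787567537 376.95116787567537 318.466703761477 201.02333231522047 [[ 0.73851645  0.49090249 -0.46217767  0.90588959]
 [ 0.67416758 -0.52792412  0.51652125 -0.31735517]
 [ 0.00956683 -0.69304464 -0.72083119  0.53569895]
 [ 0.          0.          0.          1.        ]]
top 426.20844511990396 426.20844511990396 318.19384683804793 203.98445258362935 [[ 0.02496102 -0.99616306  0.08388149  0.54870012]
 [-0.99962898 -0.02578654 -0.00877244 -0.00681784]
 [ 0.0109018  -0.0836314  -0.99643712  0.73966218]
 [ 0.          0.          0.          1.        ]]
```

View pics/top0.png

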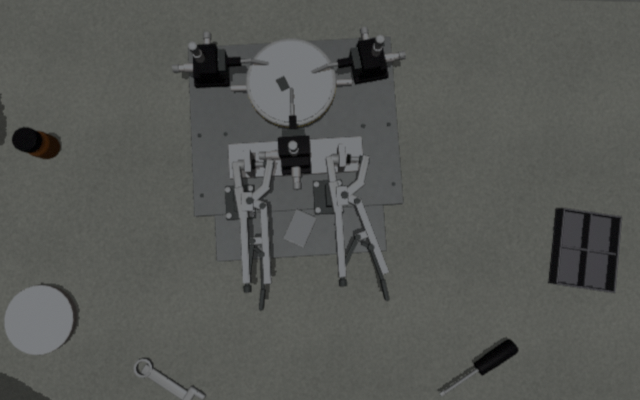

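View pics/scene0.png

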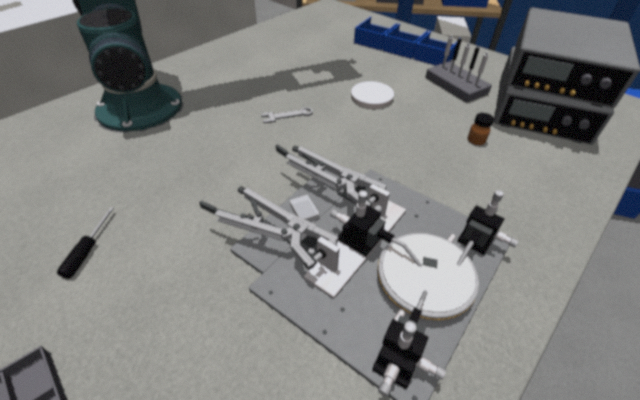

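```bash
python3 - <<'E'
import cv2
a=cv2.imread("pics/top0.png")
c=a[130:315,205:415]
c=cv2.convertScaleAbs(c,alpha=1.5)
c=cv2.resize(c[:, :105],None,fx=5,fy=5,interpolation=cv2.INTER_CUBIC)[:,:]
cv2.imwrite("pics/c1.png",c[300:900])
cv2.imwrite("pics/c1b.png",c[:500])
c=cv2.convertScaleAbs(a[130:315,300:410],alpha=1.5)
c=cv2.resize(c,None,fx=5,fy=5,interpolation=cv2.INTER_CUBIC)
cv2.imwrite("pics/c2.png",c[300:900]);cv2.imwrite("pics/c2b.png",c[:500])
E
```

```text
(no output)
```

View pics/c1.png

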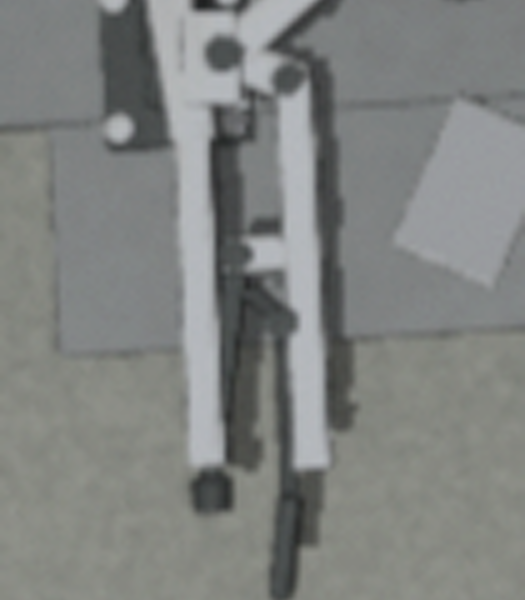

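View pics/c1b.png

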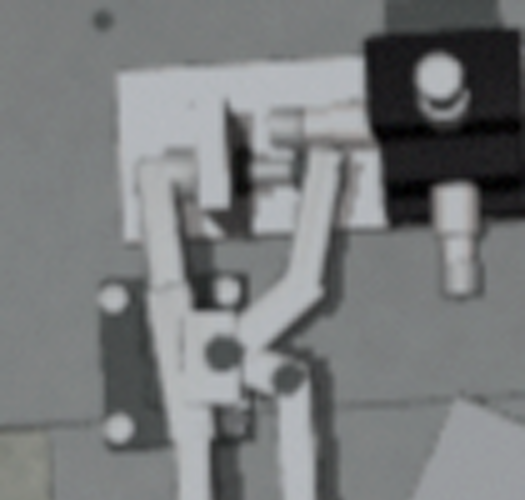

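View pics/c2.png

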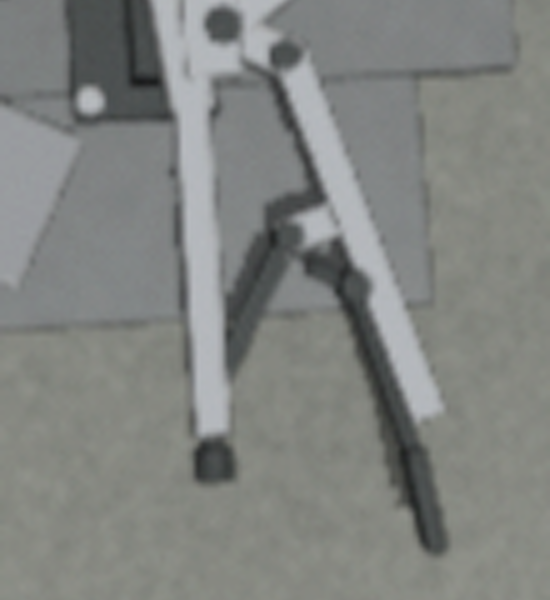

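View pics/c2b.png

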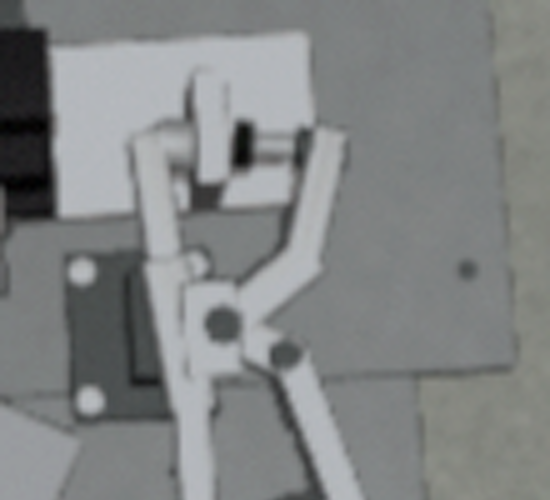

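```bash
python3 - <<'E'
import cv2
a=cv2.imread("pics/scene0.png")
c=cv2.convertScaleAbs(a[135:285,195:395],alpha=1.5)
c=cv2.resize(c,None,fx=4,fy=4,interpolation=cv2.INTER_CUBIC)
cv2.imwrite("pics/s1.png",c)
E
cat > h.py <<'E'
from bench import *
import numpy as np, cv2
CAM={"top":None}
def ray(d,u,v,z):
    r=d["pose"][:3,:3]@np.array([(u-d["cx"])/d["fx"],(v-d["cy"])/d["fy"],1]);o=d["pose"][:3,3]
    return o+r*(z-o[2])/r[2]
def proj(d,p):
    q=d["pose"][:3,:3].T@(np.asarray(p)-d["pose"][:3,3]); return d["fx"]*q[0]/q[2]+d["cx"],d["fy"]*q[1]/q[2]+d["cy"]
E
python3 - <<'E'
from h import *
d=get_image("top")
for n,pv in {"oldpiv":(249.6,200.4),"oldfixend":(246.4,283),"oldscrew":(247,292.2),"oldmovend":(267.2,283.6),"leverTip":(261.6,309.5),"newpiv":(344.4,194.4),"newfixend":(342.6,277),"newmovend":(385.4,273),"newscrew":(343,286.4),"newlevertip":(387,300)}.items():
    print(n,[ray(d,*pv,z)[:2].round(4) for z in (.062,.071,.075)])
E
```

```text
oldpiv [array([0.6086, 0.0967]), array([0.6079, 0.0953]), array([0.6075, 0.0947])]
oldfixend [array([0.4785, 0.0967]), array([0.4794, 0.0953]), array([0.4799, 0.0947])]
oldscrew [array([0.4643, 0.0952]), array([0.4654, 0.0938]), array([0.4659, 0.0932])]
oldmovend [array([0.4784, 0.0641]), array([0.4793, 0.0631]), array([0.4797, 0.0627])]
leverTip [array([0.4382, 0.0714]), array([0.4397, 0.0704]), array([0.4403, 0.0699])]
newpiv [array([ 0.6222, -0.0543]), array([ 0.6212, -0.0537]), array([ 0.6208, -0.0534])]
newfixend [array([ 0.4914, -0.0541]), array([ 0.4922, -0.0534]), array([ 0.4925, -0.0532])]
newmovend [array([ 0.4993, -0.1215]), array([ 0.5   , -0.1199]), array([ 0.5003, -0.1193])]
newscrew [array([ 0.4769, -0.055 ]), array([ 0.4778, -0.0544]), array([ 0.4782, -0.0541])]
newlevertip [array([ 0.4574, -0.1245]), array([ 0.4586, -0.1229]), array([ 0.4592, -0.1222])]
```

View pics/s1.png

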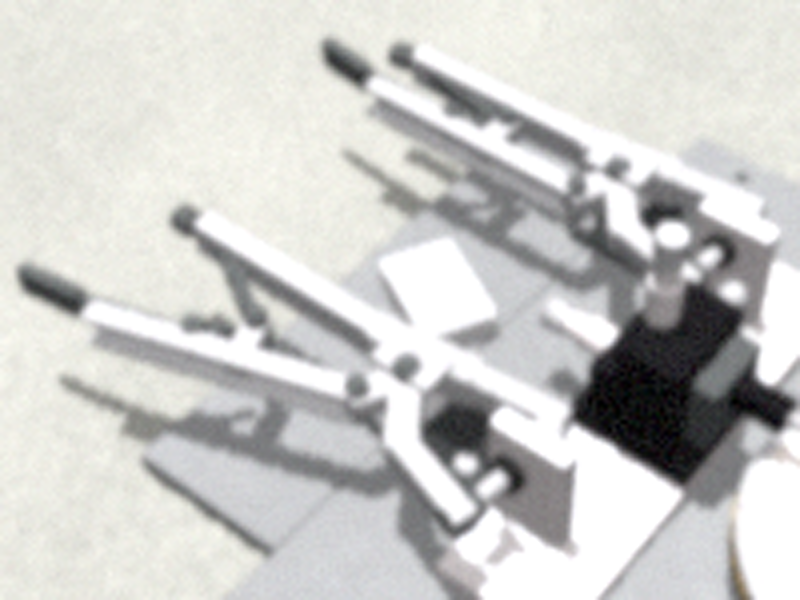

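```bash
python3 - <<'E'
from h import *
t=get_image("top");s=get_image("scene")
def tri(a,b):
    A=[];B=[]
    for d,(u,v) in((t,a),(s,b)):
        r=d["pose"][:3,:3]@np.array([(u-d["cx"])/d["fx"],(v-d["cy"])/d["fy"],1]);r/=np.linalg.norm(r)
        M=np.eye(3)-np.outer(r,r);A.append(M);B.append(M@d["pose"][:3,3])
    return np.linalg.solve(sum(A),sum(B)).round(4)
f=lambda x,y:(x/4+195,y/4+135)
print("old piv",tri((249.6,200.4),f(617,170)))
print("new piv",tri((344.4,194.4),f(405,367)))
print("old screw",tri((247,291),f(402,54)))
print("new screw",tri((343,285),f(185,219)))
print("old lever tip",tri((261.6,309),f(330,43)))
y=np.deg2rad(5);R=np.array([[np.cos(y),-np.sin(y)],[np.sin(y),np.cos(y)]])
for n,o in(("old",(.6078,.0950)),("new",(.6210,-.0535))):
    for k,p in dict(piv=(0,0),fixend=(-128,11.5),screw=(-143,11.5),grip=(-100,-5),mid_l=(-100,-21),mid_o=(-98,-47),lev_l=(-160,-10),lev_o=(-158,-54)).items():
        w=R@np.array(p)/1000+o; print(n,k,w.round(4),np.round(proj(t,(*w,.071)),1))
E
```

```text
old piv [0.6087 0.0961 0.0717]
new piv [ 0.6215 -0.0529  0.0735]
old screw [0.4678 0.0971 0.0618]
new screw [ 0.4805 -0.0531  0.0622]
old lever tip [0.4418 0.0726 0.069 ]
old piv [0.6078 0.095 ] [249.8 200.4]
old fixend [0.4793 0.0953] [246.4 283.1]
old screw [0.4643 0.094 ] [246.9 292.9]
old grip [0.5086 0.0813] [256.2 264.2]
old mid_l [0.51   0.0654] [266.5 263.6]
old mid_o [0.5143 0.0396] [283.1 261.2]
old lev_l [0.4493 0.0711] [261.4 303.2]
old lev_o [0.4551 0.0274] [289.8 300. ]
new piv [ 0.621  -0.0535] [344.3 194.5]
new fixend [ 0.4925 -0.0532] [342.4 276.8]
new screw [ 0.4775 -0.0545] [343.1 286.6]
new grip [ 0.5218 -0.0672] [351.8 258. ]
new mid_l [ 0.5232 -0.0831] [362.  257.4]
new mid_o [ 0.5275 -0.1089] [378.5 255. ]
new lev_l [ 0.4625 -0.0774] [357.7 296.8]
new lev_o [ 0.4683 -0.1211] [385.9 293.6]
```

```bash
cat >> h.py <<'E'
from scipy.spatial.transform import Rotation as Ro
YAW=np.deg2rad(5)
PIV={"old":np.array([.6078,.0950]),"new":np.array([.6210,-.0535])}
def c2w(c,x,y,z):
    R=np.array([[np.cos(YAW),-np.sin(YAW)],[np.sin(YAW),np.cos(YAW)]]); return np.array([*(R@np.array([x,y])/1000+PIV[c]),z])
def where(c):
    s=sense(); R=np.array([[np.cos(YAW),-np.sin(YAW)],[np.sin(YAW),np.cos(YAW)]])
    p=R.T@(s["position"][:2]-PIV[c]); return p*1000, s["position"][2]
def need(p):
    s=sense();T=Ro.from_quat(s["tool_rot"])
    R0=np.array([[-np.cos(YAW),-np.sin(YAW),0],[-np.sin(YAW),np.cos(YAW),0],[0,0,-1]])
    print("tool delta",T.inv().apply(np.array(p)-s["position"]).round(4),"turn",np.rad2deg((T.inv()*Ro.from_matrix(R0)).as_rotvec()).round(2),"t",s["time_s"],"F",s["ft_force"].round(1))
E
python3 - <<'E'
import h,bench
print([ (k,getattr(bench,k)) for k in dir(bench) if not k.startswith('_')][:40])
h.need(h.c2w("new",-100,-18.5,.24))
E
```

```text
[('MotionError', <class 'bench.MotionError'>), ('get_image', <function make.<locals>.drawn_camera at 0x7fe80a25c4a0>), ('job_done', <function connect.<locals>.done at 0x7fe80a1cfb00>), ('nose_length', 0.011), ('sense', <function make.<locals>.<lambda> at 0x7fe80a25c9a0>)]
tool delta [-0.5217 -0.4609  0.0022] turn [-6.000e-02 -2.000e-02 -2.344e+01] t 0.25 F [-0.7  0.1 -0.7]
```

Request:
send_rows(
  deltas=[0,0,0,0,0,-5.9,0.085,0,0,0,0,0,-5.9,0.085,0,0,0,0,0,-5.9,0.085,0,0,0,0,0,-5.9,0.085],
  newtons=30,
)

```text
time_s: 0.58
position: [0.1739, 0.5217, 0.2421]
tool_rot: [-0.048, 0.999, -0.0, -0.0]
ft_force: [-0.8, -0.2, 0.3]
opening: 0.0851
```

```bash
python3 - <<'E'
import h
h.need(h.c2w("new",-100,-18.5,.24)); print(h.sense()["opening"])
E
```

```text
tool delta [-0.2902 -0.6328  0.0022] turn [-0.02 -0.01  0.46] t 0.5833 F [-0.8 -0.2  0.3]
0.08506769864939322
```

Request:
send_rows(
  deltas=[-0.0145,-0.0316,0,0,0,0,0.085,-0.0145,-0.0316,0,0,0,0,0.085,-0.0145,-0.0316,0,0,0,0,0.085,-0.0145,-0.0316,0,0,0,0,0.085,-0.0145,-0.0316,0,0,0,0,0.085],
)

```text
time_s: 1.0
position: [0.2607, 0.3695, 0.2422]
tool_rot: [-0.045, 0.999, -0.0, 0.0]
ft_force: [1.4, -0.3, -0.6]
opening: 0.0854
```

Request:
send_rows(
  deltas=[-0.0145,-0.0316,0,0,0,0,0.085,-0.0145,-0.0316,0,0,0,0,0.085,-0.0145,-0.0316,0,0,0,0,0.085,-0.0145,-0.0316,0,0,0,0,0.085,-0.0145,-0.0316,0,0,0,0,0.085],
)

```text
time_s: 1.42
position: [0.3472, 0.2185, 0.2424]
tool_rot: [-0.045, 0.999, 0.0, 0.0]
ft_force: [0.9, 1.1, 0.1]
opening: 0.0849
```

Request:
send_rows(
  deltas=[-0.0145,-0.0316,0,0,0,0,0.085,-0.0145,-0.0316,0,0,0,0,0.085,-0.0145,-0.0316,0,0,0,0,0.085,-0.0145,-0.0316,0,0,0,0,0.085,-0.0145,-0.0316,0,0,0,0,0.085],
)

```text
time_s: 1.83
position: [0.4337, 0.0676, 0.2424]
tool_rot: [-0.045, 0.999, 0.0, 0.0]
ft_force: [0.7, 0.7, 0.9]
opening: 0.0846
```

Request:
send_rows(
  deltas=[-0.0145,-0.0316,0,0,0,0,0.085,-0.0145,-0.0316,0,0,0,0,0.085,-0.0145,-0.0316,0,0,0,0,0.085,-0.0145,-0.0316,0,0,0,0,0.085,0,0,0,0,0,0,0.085],
)

```text
time_s: 2.25
position: [0.5042, -0.0564, 0.2412]
tool_rot: [-0.042, 0.999, -0.001, -0.0]
ft_force: [0.7, 0.5, -1.0]
opening: 0.0851
```

```bash
python3 - <<'E'
import h
h.need(h.c2w("new",-100,-18.5,.06)); print(h.sense()["opening"])
E
```

```text
tool delta [-0.0168 -0.0252  0.1813] turn [-0.15 -0.03 -0.18] t 2.25 F [ 0.7  0.5 -1. ]
0.08510423337285607
```

Request:
send_rows(
  deltas=[-0.0084,-0.0126,0.02,0,0,0,0.085,-0.0084,-0.0126,0.02,0,0,0,0.085,0,0,0.03,0,0,0,0.085,0,0,0.02,0,0,0,0.085,0,0,0,0,0,0,0.085],
)

```text
time_s: 2.67
position: [0.518, -0.0741, 0.1465]
tool_rot: [-0.045, 0.999, 0.002, -0.005]
ft_force: [-0.5, -0.5, -1.0]
opening: 0.0847
```

```bash
python3 - <<'E'
import h,cv2
h.need(h.c2w("new",-100,-18.5,.048)); print(h.sense()["opening"],h.where("new"))
for n in("scene","top"):
    d=h.get_image(n)["image"][:,:,::-1]
    c=d[100:300,180:400] if n=="scene" else d[120:320,230:450]
    cv2.imwrite(f"pics/{n}1.png",cv2.resize(cv2.convertScaleAbs(c,alpha=1.5),None,fx=3,fy=3,interpolation=cv2.INTER_CUBIC))
E
```

```text
tool delta [-0.0054 -0.0074  0.0984] turn [ 0.23 -0.61  0.14] t 2.6667 F [-0.5 -0.5 -1. ]
0.08473445229413265 (array([-104.3677831 ,  -11.54054899]), np.float64(0.14646610687687772))
```

View pics/top1.png

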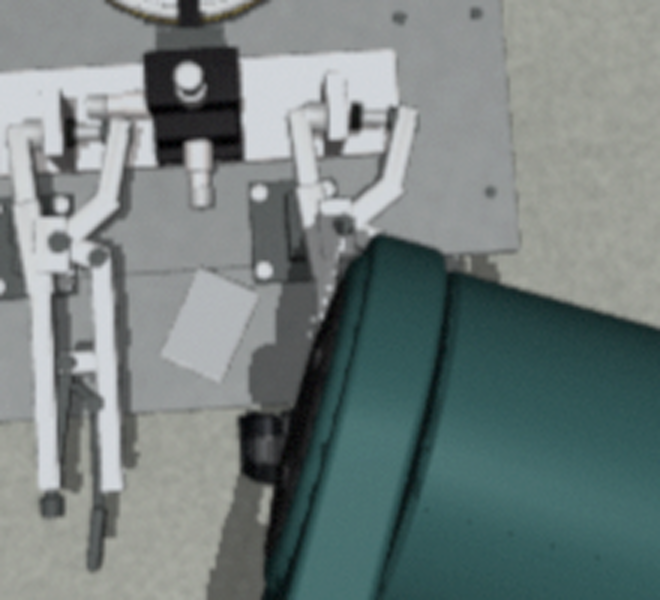

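View pics/scene1.png

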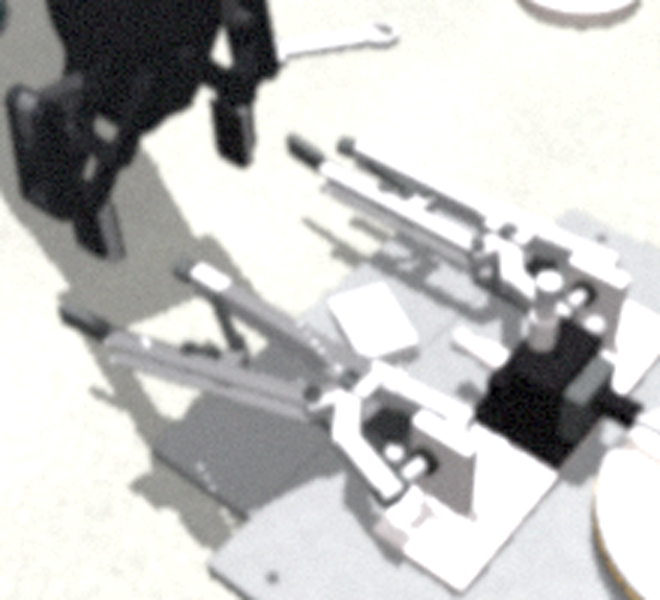

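Request:
send_rows(
  deltas=[0,0,0,0,0,0,0.085,0,0,0,0,0,0,0.085],
)

```text
time_s: 2.93
position: [0.5226, -0.075, 0.1548]
tool_rot: [-0.045, 0.999, -0.001, 0.002]
ft_force: [0.1, -0.3, -1.1]
opening: 0.0849
```

```bash
python3 - <<'E'
import h,cv2
h.need(h.c2w("new",-100,-18.5,.048)); print(h.sense()["opening"],h.where("new"))
E
```

```text
tool delta [ 0.0005 -0.0055  0.1068] turn [-0.08  0.24  0.19] t 2.9333 F [ 0.1 -0.3 -1.1]
0.08493995455666187 (array([-99.92571868, -12.86658483]), np.float64(0.15482076855753438))
```

Request:
send_rows(
  deltas=[0,-0.0055,0.015,0,0,0.2,0.085,0,0,0.02,0,0,0,0.085,0,0,0.02,0,0,0,0.085,0,0,0,0,0,0,0.085,0,0,0,0,0,0,0.085],
)

```text
time_s: 3.35
position: [0.5218, -0.0803, 0.0977]
tool_rot: [-0.043, 0.999, 0.0, -0.0]
ft_force: [0.8, -0.4, 0.6]
opening: 0.0853
```

```bash
python3 - <<'E'
import h,cv2
h.need(h.c2w("new",-100,-18.5,.048)); print(h.sense()["opening"],h.where("new"))
d=h.get_image("scene")["image"][:,:,::-1]
cv2.imwrite(f"pics/s3.png",cv2.resize(cv2.convertScaleAbs(d[130:280,190:350],alpha=1.5),None,fx=4,fy=4,interpolation=cv2.INTER_CUBIC))
E
```

```text
tool delta [-0.0012 -0.0005  0.0497] turn [ 0.01 -0.02 -0.02] t 3.35 F [ 0.8 -0.4  0.6]
0.08528798734514899 (array([-101.16731845,  -18.03571541]), np.float64(0.09774790287157767))
```

View pics/s3.png

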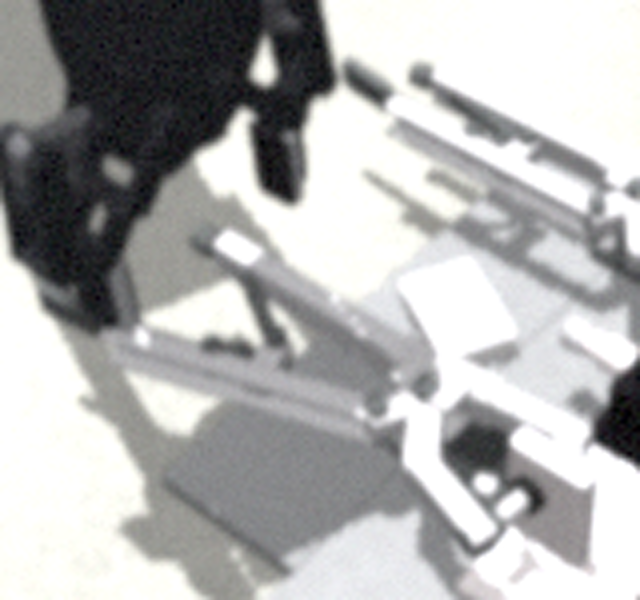

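Request:
send_rows(
  deltas=[-0.0005,0,0.006,0,0,0,0.085,0,0,0.006,0,0,0,0.085,0,0,0.006,0,0,0,0.085,0,0,0.006,0,0,0,0.085,0,0,0,0,0,0,0.085],
)

```text
time_s: 3.82
position: [0.5213, -0.0801, 0.0716]
tool_rot: [-0.043, 0.999, 0.0, -0.001]
ft_force: [0.5, 0.1, -1.1]
opening: 0.0855
```

```bash
python3 - <<'E'
import h,cv2
h.need(h.c2w("new",-100,-18.5,.048)); print(h.sense()["opening"],h.where("new"))
d=h.get_image("scene")["image"][:,:,::-1]
cv2.imwrite(f"pics/s4.png",cv2.resize(cv2.convertScaleAbs(d[130:280,190:350],alpha=1.5),None,fx=4,fy=4,interpolation=cv2.INTER_CUBIC))
E
```

```text
tool delta [-0.0017 -0.0007  0.0236] turn [ 0.06 -0.16 -0.04] t 3.8167 F [ 0.5  0.1 -1.1]
0.08553888442752451 (array([-101.6360446 ,  -17.84630501]), np.float64(0.07157601934058355))
```

View pics/s4.png

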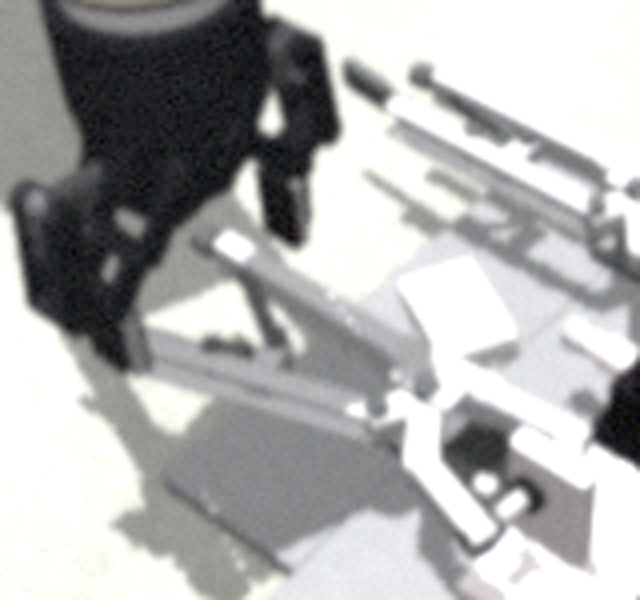

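Request:
send_rows(
  deltas=[-0.001,-0.0005,0.006,0,0,0,0.085,-0.0005,0,0.006,0,0,0,0.085,0,0,0.006,0,0,0,0.085,0,0,0.005,0,0,0,0.085,0,0,0,0,0,0,0.085],
)

```text
time_s: 4.28
position: [0.5228, -0.0805, 0.0485]
tool_rot: [-0.043, 0.999, 0.001, -0.001]
ft_force: [-1.3, 0.4, -1.5]
opening: 0.0851
```

```bash
python3 - <<'E'
import h,cv2
h.need(h.c2w("new",-100,-18.5,.048)); print(h.sense()["opening"],h.where("new"))
d=h.get_image("scene")["image"][:,:,::-1]
cv2.imwrite(f"pics/s5.png",cv2.resize(cv2.convertScaleAbs(d[130:280,190:350],alpha=1.5),None,fx=4,fy=4,interpolation=cv2.INTER_CUBIC))
E
```

```text
tool delta [-0.0002 -0.0002  0.0005] turn [ 0.07 -0.17 -0.04] t 4.2833 F [-1.3  0.4 -1.5]
0.08513625940181656 (array([-100.1552176 ,  -18.33087011]), np.float64(0.048520277898240066))
```

View pics/s5.png

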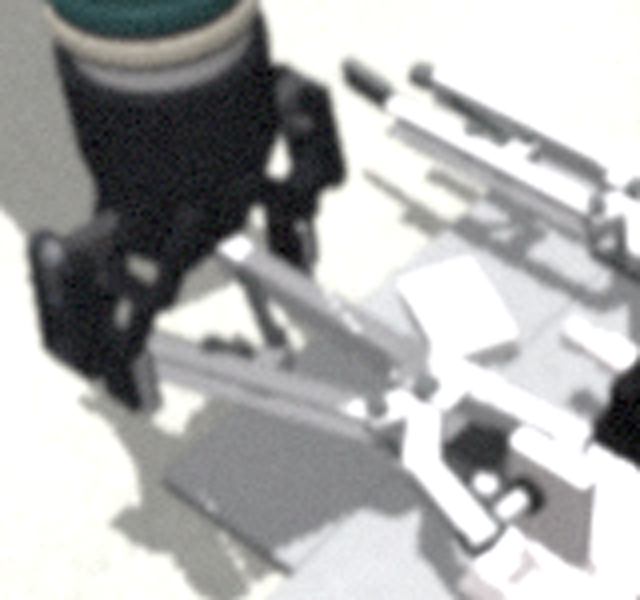

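Request:
send_rows(
  deltas=[0,0,0,0,0,0,0.081,0,0,0,0,0,0,0.078,0,0,0,0,0,0,0.075,0,0,0,0,0,0,0.073,0,0,0,0,0,0,0.073],
  newtons=35,
)

```text
time_s: 4.75
position: [0.5242, -0.0797, 0.0511]
tool_rot: [-0.043, 0.999, 0.001, 0.0]
ft_force: [-1.2, 4.7, 5.1]
opening: 0.0731
```

Request:
send_rows(
  deltas=[0,0.001,0,0,0,0,0.071,0,0.001,0,0,0,0,0.069,0,0.001,0,0,0,0,0.067,0,0.001,0,0,0,0,0.065,0,0,0,0,0,0,0.065],
)

```text
time_s: 5.17
position: [0.524, -0.0759, 0.0525]
tool_rot: [-0.043, 0.999, 0.001, 0.001]
ft_force: [-4.7, 4.4, 10.4]
opening: 0.0651
```

```bash
python3 - <<'E'
import h,cv2
h.need(h.c2w("new",-100,-13.5,.048)); print(h.sense()["opening"],h.where("new"))
d=h.get_image("scene")["image"][:,:,::-1]
cv2.imwrite(f"pics/s6.png",cv2.resize(cv2.convertScaleAbs(d[130:280,190:350],alpha=1.5),None,fx=4,fy=4,interpolation=cv2.INTER_CUBIC))
E
```

```text
tool delta [0.0014 0.0004 0.0045] turn [ 0.07  0.09 -0.03] t 5.1667 F [-4.7  4.4 10.4]
0.06514540420897952 (array([-98.61091981, -13.85883882]), np.float64(0.0524978444071848))
```

View pics/s6.png

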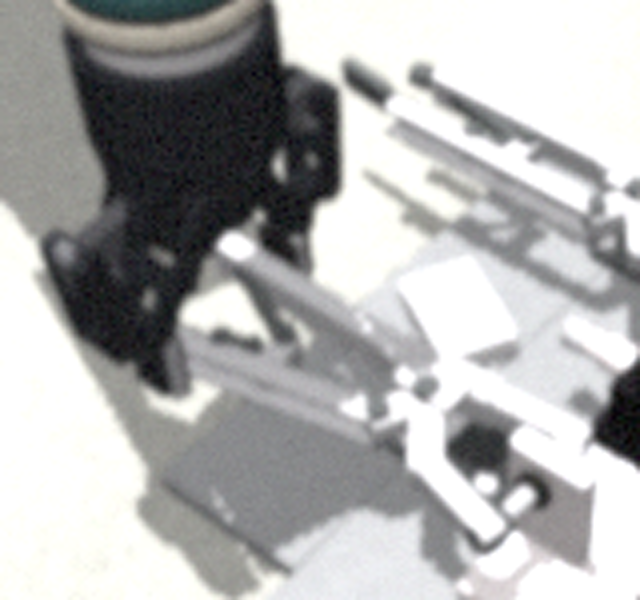

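Request:
send_rows(
  deltas=[0,0.001,-0.002,0,0,0,0.063,0,0.001,-0.001,0,0,0,0.061,0,0.001,-0.001,0,0,0,0.059,0,0.001,-0.0005,0,0,0,0.057,0,0,0,0,0,0,0.057],
)

```text
time_s: 5.63
position: [0.5236, -0.0719, 0.0545]
tool_rot: [-0.043, 0.999, 0.001, 0.001]
ft_force: [3.1, 5.6, -1.4]
opening: 0.057
```

```bash
python3 - <<'E'
import h,cv2
h.need(h.c2w("new",-100,-9.5,.053)); print(h.sense()["opening"],h.where("new"))
d=h.get_image("scene")["image"][:,:,::-1]
cv2.imwrite(f"pics/s7.png",cv2.resize(cv2.convertScaleAbs(d[130:280,190:350],alpha=1.5),None,fx=4,fy=4,interpolation=cv2.INTER_CUBIC))
E
```

```text
tool delta [0.0013 0.0003 0.0015] turn [ 0.09  0.06 -0.06] t 5.6333 F [ 3.1  5.6 -1.4]
0.057038312683458 (array([-98.67985691,  -9.84350341]), np.float64(0.054479943426479646))
```

View pics/s7.png

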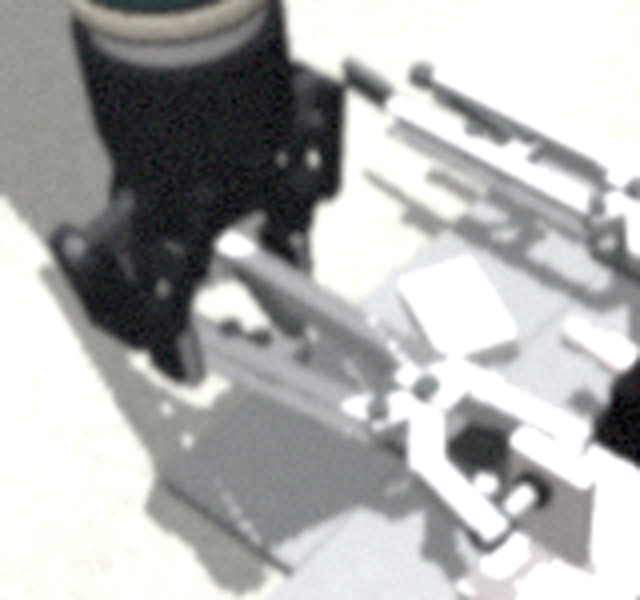

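Request:
send_rows(
  deltas=[0,0.0018,-0.0005,0,0,0,0.055,0,0.001,-0.0005,0,0,0,0.053,0,0.001,-0.0005,0,0,0,0.051,0,0.001,-0.0005,0,0,0,0.049,0,0,0,0,0,0,0.049],
)

```text
time_s: 6.1
position: [0.5225, -0.0678, 0.0566]
tool_rot: [-0.044, 0.999, 0.0, -0.0]
ft_force: [0.9, 4.8, -0.9]
opening: 0.0492
```

```bash
python3 - <<'E'
import h,cv2
h.need(h.c2w("new",-100,-5.5,.053)); print(h.sense()["opening"],h.where("new"))
d=h.get_image("scene")["image"][:,:,::-1]
cv2.imwrite(f"pics/s8.png",cv2.resize(cv2.convertScaleAbs(d[130:280,190:350],alpha=1.5),None,fx=4,fy=4,interpolation=cv2.INTER_CUBIC))
E
```

```text
tool delta [0.0007 0.0002 0.0036] turn [ 0.01 -0.04 -0.01] t 6.1 F [ 0.9  4.8 -0.9]
0.04922340929566477 (array([-99.33252723,  -5.67747973]), np.float64(0.056632867263207924))
```

View pics/s8.png

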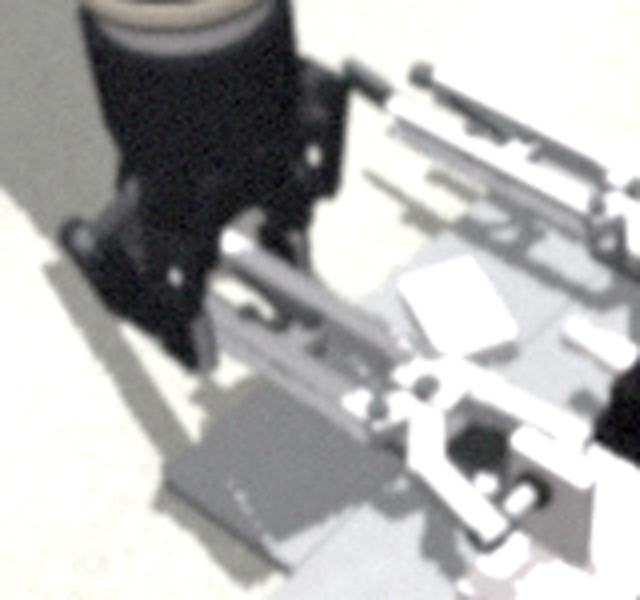

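Request:
send_rows(
  deltas=[0,0.001,0,0,0,0,0.047,0,0.001,0,0,0,0,0.045,0,0.0005,0,0,0,0,0.043,0,0,0,0,0,0,0.042,0,0,0,0,0,0,0.041],
)

```text
time_s: 6.57
position: [0.5222, -0.0647, 0.0577]
tool_rot: [-0.043, 0.999, 0.001, -0.0]
ft_force: [-2.9, 6.4, 4.2]
opening: 0.0419
```

```bash
python3 - <<'E'
import h,cv2
h.need(h.c2w("new",-100,-5,.053)); print(h.sense()["opening"],h.where("new"))
d=h.get_image("scene")["image"][:,:,::-1]
cv2.imwrite(f"pics/s9.png",cv2.resize(cv2.convertScaleAbs(d[130:280,190:350],alpha=1.5),None,fx=4,fy=4,interpolation=cv2.INTER_CUBIC))
E
```

```text
tool delta [ 0.0006 -0.0025  0.0047] turn [ 0.12 -0.03 -0.07] t 6.5667 F [-2.9  6.4  4.2]
0.04188836043274074 (array([-99.37022598,  -2.52733523]), np.float64(0.05767903001294738))
```

View pics/s9.png

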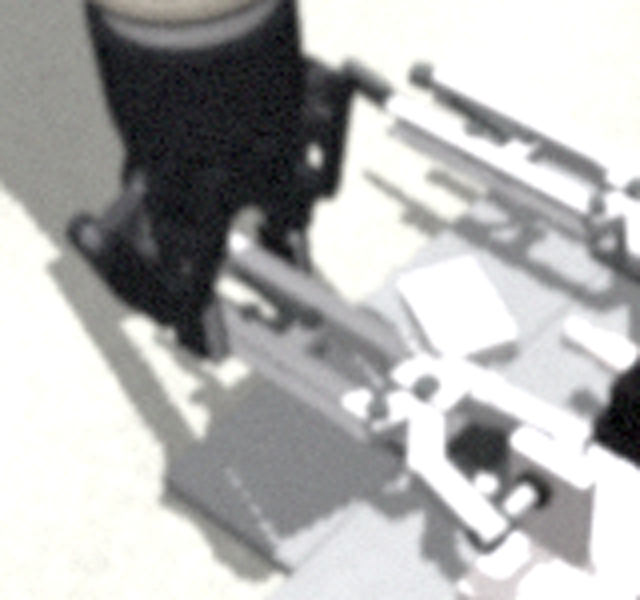

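Request:
send_rows(
  deltas=[0,0,0,0,0,0,0.039,0,0,0,0,0,0,0.037,0,0,0,0,0,0,0.037,0,0,0,0,0,0,0.037],
)

```text
time_s: 6.95
position: [0.5223, -0.0647, 0.0577]
tool_rot: [-0.043, 0.999, 0.001, -0.0]
ft_force: [-2.1, 7.3, 4.6]
opening: 0.0423
```

```bash
python3 - <<'E'
import h,cv2
h.need(h.c2w("new",-100,-5,.053)); print(h.sense()["opening"],h.where("new"))
d=h.get_image("scene")["image"][:,:,::-1]
cv2.imwrite(f"pics/s10.png",cv2.resize(cv2.convertScaleAbs(d[130:280,190:350],alpha=1.5),None,fx=4,fy=4,interpolation=cv2.INTER_CUBIC))
E
```

```text
tool delta [ 0.0007 -0.0025  0.0047] turn [ 0.12 -0.02 -0.07] t 6.95 F [-2.1  7.3  4.6]
0.04226384702801955 (array([-99.33663104,  -2.52160155]), np.float64(0.05768256645272641))
```

View pics/s10.png

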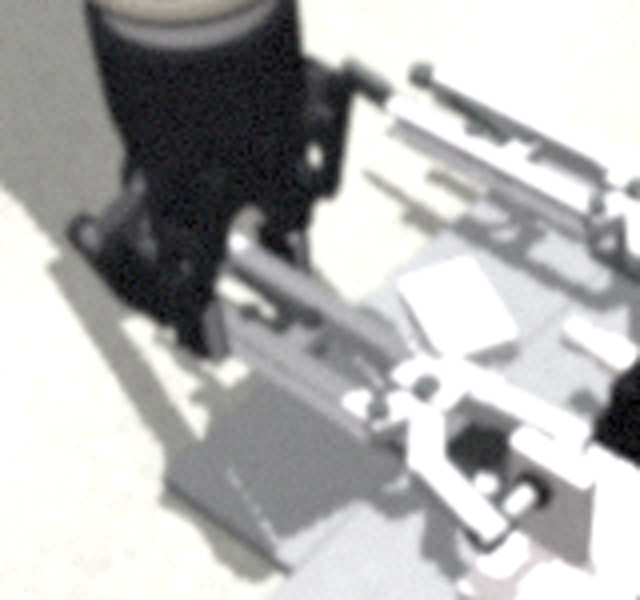

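Request:
send_rows(
  deltas=[0,0,0,0,0,0,0.044,0,0,0,0,0,0,0.046,0,-0.001,0,0,0,0,0.05,0,-0.001,0,0,0,0,0.055,0,0,0,0,0,0,0.06],
)

```text
time_s: 7.42
position: [0.5228, -0.0685, 0.0567]
tool_rot: [-0.043, 0.999, -0.001, -0.0]
ft_force: [-0.2, 0.7, -0.4]
opening: 0.0599
```

Request:
send_rows(
  deltas=[0,0,0,0,0,0,0.064,0,0,0,0,0,0,0.066,0,0,0,0,0,0,0.066],
)

```text
time_s: 7.67
position: [0.5227, -0.0677, 0.0567]
tool_rot: [-0.043, 0.999, -0.0, -0.0]
ft_force: [0.1, 0.5, 1.1]
opening: 0.0658
```

```bash
python3 - <<'E'
import h,cv2
h.need(h.c2w("new",-100,-4,.053)); print(h.sense()["opening"],h.where("new"))
d=h.get_image("scene")["image"][:,:,::-1]
cv2.imwrite(f"pics/s11.png",cv2.resize(cv2.convertScaleAbs(d[130:280,190:350],alpha=1.5),None,fx=4,fy=4,interpolation=cv2.INTER_CUBIC))
E
```

```text
tool delta [0.0009 0.0016 0.0037] turn [-0.01 -0.01 -0.05] t 7.6667 F [0.1 0.5 1.1]
0.06583227131912661 (array([-99.15076258,  -5.62532183]), np.float64(0.056714855410374534))
```

View pics/s11.png

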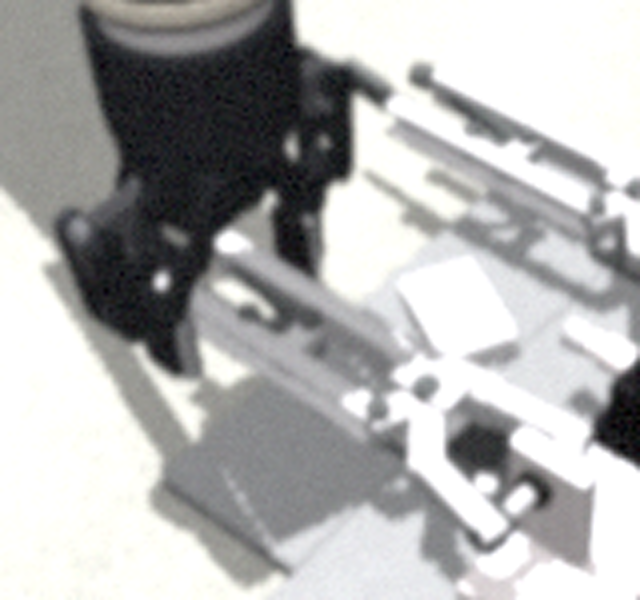

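Request:
send_rows(
  deltas=[0,0,-0.01,0,0,0,0.066,0,0,-0.02,0,0,0,0.066,0,0,-0.02,0,0,0,0.066,0,0,-0.02,0,0,0,0.066,0,0,-0.02,0,0,0,0.066],
)

```text
time_s: 8.13
position: [0.5228, -0.0675, 0.1486]
tool_rot: [-0.043, 0.999, -0.0, 0.0]
ft_force: [0.7, -0.4, 0.4]
opening: 0.0661
```

```bash
python3 - <<'E'
import h,cv2
h.need(h.c2w("old",-160,-27,.15)); print(h.sense()["opening"],h.where("new"))
E
```

```text
tool delta [ 0.0612  0.1274 -0.0015] turn [-0.02  0.04 -0.03] t 8.1333 F [ 0.7 -0.4  0.4]
0.06608432720363377 (array([-99.07319336,  -5.38882194]), np.float64(0.14859541872862275))
```

Request:
send_rows(
  deltas=[0.0122,0.0255,0,0,0,0,0.06,0.0122,0.0255,0,0,0,0,0.06,0.0122,0.0255,0,0,0,0,0.06,0.0122,0.0255,0,0,0,0,0.06,0.0122,0.0255,0,0,0,0,0.06],
)

```text
time_s: 8.55
position: [0.4503, 0.0551, 0.1478]
tool_rot: [-0.043, 0.999, 0.0, 0.001]
ft_force: [0.6, 0.8, -0.4]
opening: 0.0599
```

Request:
send_rows(
  deltas=[0,0,0,0,0,0,0.06,0,0,0,0,0,0,0.06],
)

```text
time_s: 8.72
position: [0.4507, 0.0551, 0.1478]
tool_rot: [-0.045, 0.999, -0.0, 0.001]
ft_force: [0.8, -0.0, 0.9]
opening: 0.06
```

```bash
python3 - <<'E'
import h,cv2
h.need(h.c2w("old",-160,-27,.052)); print(h.sense()["opening"],h.where("old"))
for n in("scene","top"):
    d=h.get_image(n)["image"][:,:,::-1]
    cv2.imwrite(f"pics/{n}full2.png",d)
    c=d[100:300,180:400] if n=="scene" else d[120:320,200:420]
    cv2.imwrite(f"pics/{n}2.png",cv2.resize(cv2.convertScaleAbs(c,alpha=1.5),None,fx=3,fy=3,interpolation=cv2.INTER_CUBIC))
E
```

```text
tool delta [ 0.0002 -0.0009  0.0958] turn [-0.02  0.1   0.12] t 8.7167 F [ 0.8 -0.   0.9]
0.060024620664946425 (array([-160.00800244,  -26.02693977]), np.float64(0.14779828816219182))
```

View pics/top2.png

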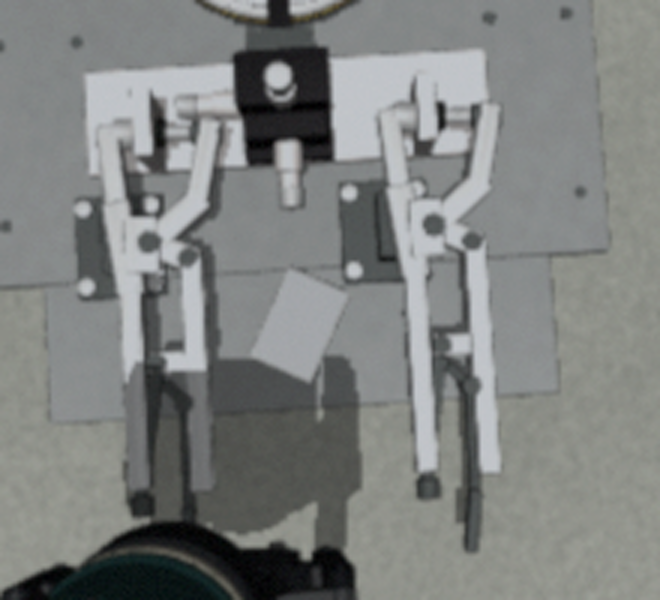

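View pics/scene2.png

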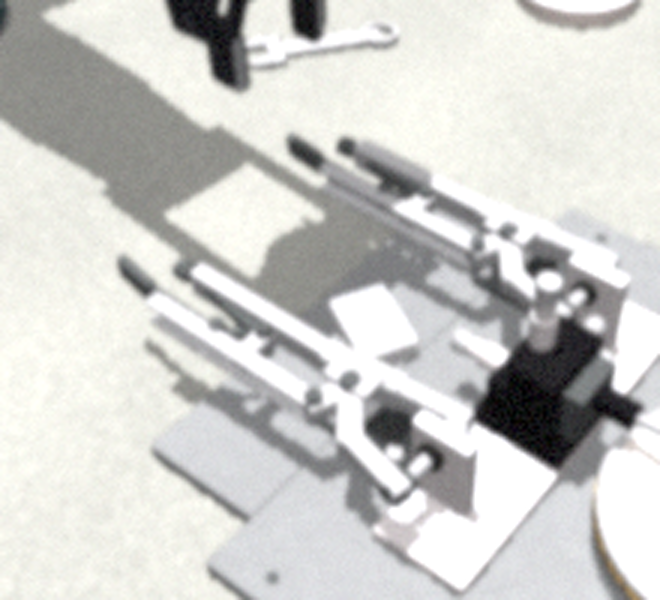

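Request:
send_rows(
  deltas=[0,0,0.015,0,0,0,0.06,0,0,0.02,0,0,0,0.06,0,0,0.015,0,0,0,0.06,0,0,0,0,0,0,0.06,0,0,0,0,0,0,0.06],
)

```text
time_s: 9.23
position: [0.4508, 0.0534, 0.0962]
tool_rot: [-0.043, 0.999, -0.0, -0.001]
ft_force: [0.1, -0.1, 0.1]
opening: 0.0602
```

```bash
python3 - <<'E'
import h,cv2
h.need(h.c2w("old",-160,-27,.052)); print(h.sense()["opening"],h.where("old"))
d=h.get_image("scene")["image"][:,:,::-1]
cv2.imwrite(f"pics/s12.png",cv2.resize(cv2.convertScaleAbs(d[90:210,220:380],alpha=1.5),None,fx=4,fy=4,interpolation=cv2.INTER_CUBIC))
E
```

```text
tool delta [-0.0001  0.0008  0.0442] turn [ 0.   -0.12 -0.12] t 9.2333 F [ 0.1 -0.1  0.1]
0.06017161545007643 (array([-159.99465252,  -27.78124571]), np.float64(0.09623995755295624))
```

View pics/s12.png

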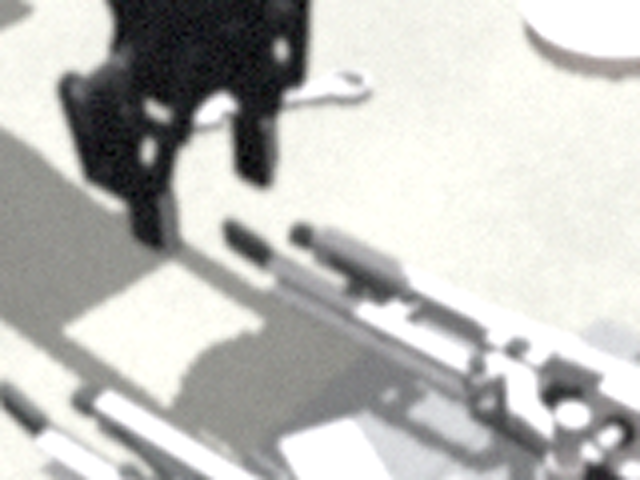

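```bash
python3 - <<'E'
import h,numpy as np
d=h.get_image("scene")
for x,y,z in[(-149,2.3,.09),(-171,2.3,.09),(-149,14,.09),(-149,2.3,.062),(-168,-10,.070),(-143,11.5,.071)]:
    u,v=h.proj(d,h.c2w("old",x,y,z)); print((x,y,z),round((u-220)*4),round((v-90)*4))
E
```

```text
(-149, 2.3, 0.09) 264 193
(-171, 2.3, 0.09) 230 176
(-149, 14, 0.09) 279 182
(-149, 2.3, 0.062) 267 238
(-168, -10, 0.07) 221 223
(-143, 11.5, 0.071) 287 220
```

Request:
send_rows(
  deltas=[0,0.001,0.008,0,0,0,0.06,0,0,0.01,0,0,0,0.06,0,0,0.01,0,0,0,0.06,0,0,0.01,0,0,0,0.06,0,0,0.005,0,0,0,0.06],
)

```text
time_s: 9.75
position: [0.4495, 0.0553, 0.0515]
tool_rot: [-0.043, 0.999, 0.0, -0.002]
ft_force: [0.3, -0.0, -0.6]
opening: 0.0597
```

Request:
send_rows(
  deltas=[0,0,0,0,0,0,0.06,0,0,0,0,0,0,0.06],
)

```text
time_s: 9.92
position: [0.4504, 0.0553, 0.0531]
tool_rot: [-0.043, 0.999, 0.0, -0.001]
ft_force: [-0.9, 0.0, 0.2]
opening: 0.0602
```

```bash
python3 - <<'E'
import h,cv2
h.need(h.c2w("old",-160,-27,.052)); print(h.sense()["opening"],h.where("old"))
d=h.get_image("scene")["image"][:,:,::-1]
cv2.imwrite(f"pics/s13.png",cv2.resize(cv2.convertScaleAbs(d[90:210,220:380],alpha=1.5),None,fx=4,fy=4,interpolation=cv2.INTER_CUBIC))
E
```

```text
tool delta [-0.0003 -0.0011  0.0011] turn [ 0.01 -0.08 -0.03] t 9.9167 F [-0.9  0.   0.2]
0.06024434411682975 (array([-160.25429761,  -25.86810876]), np.float64(0.053120449897137115))
```

View pics/s13.png

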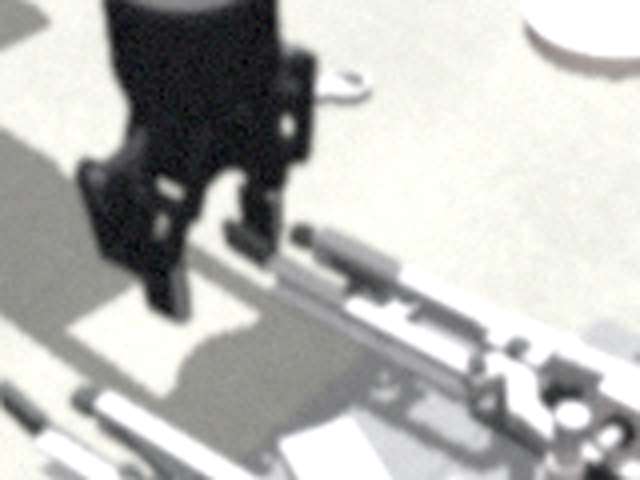

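Request:
send_rows(
  deltas=[0,-0.003,0,0,0,0,0.06,0,-0.003,0,0,0,0,0.06,0,-0.003,0,0,0,0,0.06,0,-0.003,0,0,0,0,0.06,0,-0.002,0,0,0,0,0.06],
)

```text
time_s: 10.38
position: [0.4521, 0.0415, 0.0541]
tool_rot: [-0.043, 0.999, 0.001, 0.0]
ft_force: [-0.7, 3.2, 0.7]
opening: 0.06
```

Request:
send_rows(
  deltas=[0,-0.002,0,0,0,0,0.06,0,-0.002,0,0,0,0,0.06,0,-0.002,0,0,0,0,0.06,0,-0.002,0,0,0,0,0.06,0,0,0,0,0,0,0.06],
)

```text
time_s: 10.8
position: [0.453, 0.0334, 0.0541]
tool_rot: [-0.043, 0.999, 0.0, 0.0]
ft_force: [-0.6, 5.1, 2.2]
opening: 0.0599
```

```bash
python3 - <<'E'
import h,cv2
h.need(h.c2w("old",-160,-60,.052)); print(h.sense()["opening"],h.where("old"))
d=h.get_image("scene")["image"][:,:,::-1]
cv2.imwrite(f"pics/s14.png",cv2.resize(cv2.convertScaleAbs(d[90:210,220:380],alpha=1.5),None,fx=4,fy=4,interpolation=cv2.INTER_CUBIC))
E
```

```text
tool delta [ 0.0005 -0.0121  0.002 ] turn [ 0.04  0.04 -0.04] t 10.8 F [-0.6  5.1  2.2]
0.059896599635423924 (array([-159.54045822,  -47.86261067]), np.float64(0.05405330656509451))
```

View pics/s14.png

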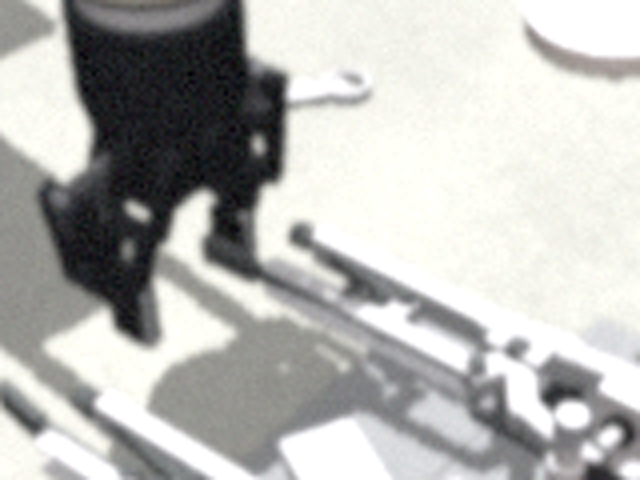

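Request:
send_rows(
  deltas=[0,-0.002,0,0,0,0,0.06,0,-0.002,0,0,0,0,0.06,0,-0.002,0,0,0,0,0.06,0,-0.002,0,0,0,0,0.06,0,-0.002,0,0,0,0,0.06],
)

```text
time_s: 11.27
position: [0.4547, 0.0233, 0.0541]
tool_rot: [-0.043, 0.999, 0.0, 0.001]
ft_force: [1.3, 4.2, 0.2]
opening: 0.0601
```

Request:
send_rows(
  deltas=[0,-0.001,0,0,0,0,0.06,0,-0.001,0,0,0,0,0.06,0,-0.001,0,0,0,0,0.06,0,-0.001,0,0,0,0,0.06],
)

```text
time_s: 11.6
position: [0.4534, 0.0184, 0.0534]
tool_rot: [-0.043, 0.999, -0.001, -0.001]
ft_force: [-0.1, 0.4, 0.4]
opening: 0.0597
```

```bash
python3 - <<'E'
import h,cv2
h.need(h.c2w("old",-160,-60,.052)); print(h.sense()["opening"],h.where("old"))
d=h.get_image("scene")["image"][:,:,::-1]
cv2.imwrite(f"pics/s15.png",cv2.resize(cv2.convertScaleAbs(d[90:210,220:380],alpha=1.5),None,fx=4,fy=4,interpolation=cv2.INTER_CUBIC))
E
```

```text
tool delta [-0.0005  0.0028  0.0013] turn [-0.09 -0.09 -0.04] t 11.6 F [-0.1  0.4  0.4]
0.05974465347571961 (array([-160.46894984,  -62.81005554]), np.float64(0.05335120889945735))
```

View pics/s15.png

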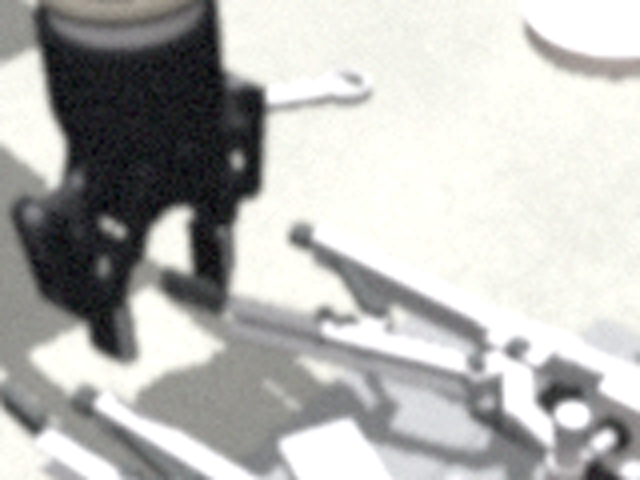

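Request:
send_rows(
  deltas=[0,0,-0.01,0,0,0,0.06,0,0,-0.02,0,0,0,0.06,0,0,-0.03,0,0,0,0.06,0,0,-0.03,0,0,0,0.06,0,0,-0.03,0,0,0,0.06],
)

```text
time_s: 12.07
position: [0.4535, 0.0191, 0.1756]
tool_rot: [-0.043, 0.999, -0.0, -0.0]
ft_force: [0.9, -0.2, 0.4]
opening: 0.06
```

Request:
send_rows(
  deltas=[0.02,0,-0.01,0,0,0,0.06,0.02,0,0,0,0,0,0.06,0.02,0,0,0,0,0,0.06,0.02,0,0,0,0,0,0.06,0,0,0,0,0,0,0.06],
)

```text
time_s: 12.48
position: [0.3718, 0.0122, 0.1846]
tool_rot: [-0.043, 0.999, -0.0, -0.0]
ft_force: [-0.3, 0.7, -1.4]
opening: 0.0602
```

Request:
send_rows(
  deltas=[0,0,0,0,0,0,0.06,0,0,0,0,0,0,0.06,0,0,0,0,0,0,0.06],
)

```text
time_s: 12.73
position: [0.3749, 0.0123, 0.1841]
tool_rot: [-0.043, 0.999, -0.0, 0.0]
ft_force: [0.2, 0.0, 0.2]
opening: 0.0601
```

```bash
python3 - <<'E'
import h,cv2,numpy as np
print(h.sense()["position"],h.sense()["joint_velocities"].round(3))
for n in("scene","top"):
    d=h.get_image(n)["image"][:,:,::-1]
    cv2.imwrite(f"pics/{n}full3.png",d)
    c=d[100:300,180:400] if n=="scene" else d[120:320,200:420]
    cv2.imwrite(f"pics/{n}3.png",cv2.resize(cv2.convertScaleAbs(c,alpha=1.5),None,fx=3,fy=3,interpolation=cv2.INTER_CUBIC))
a=cv2.imread("pics/top0.png");b=cv2.imread("pics/topfull3.png")
# shift of bridge/box regions
for nm,(y0,y1,x0,x1) in dict(posit=(135,190,275,315),ribL=(145,175,228,262),ribR=(138,170,325,350),box=(208,250,282,318),corner=(135,160,350,368)).items():
    t=[cv2.cvtColor(i[y0:y1,x0:x1],cv2.COLOR_BGR2GRAY).astype(np.float32) for i in(a,b)]
    print(nm,cv2.phaseCorrelate(*t,cv2.createHanningWindow(t[0].shape[::-1],cv2.CV_32F)))
E
```

```text
[0.3749191  0.01234855 0.18412257] [ 0.002  0.009  0.    -0.001  0.001 -0.   ]
posit ((-0.049156755362432136, -0.07384100590878973), 0.8880539274712403)
ribL ((0.1365621246376847, 0.22101968621392132), 0.7759525325563219)
ribR ((0.27194848996167664, 0.0181054827404612), 0.9411606907844543)
box ((0.041039504496414025, 0.5069769034799343), 0.9327436604617555)
corner ((-0.9409633467568099, 0.29661193825897847), 1.0000722450680204)
```

View pics/top3.png

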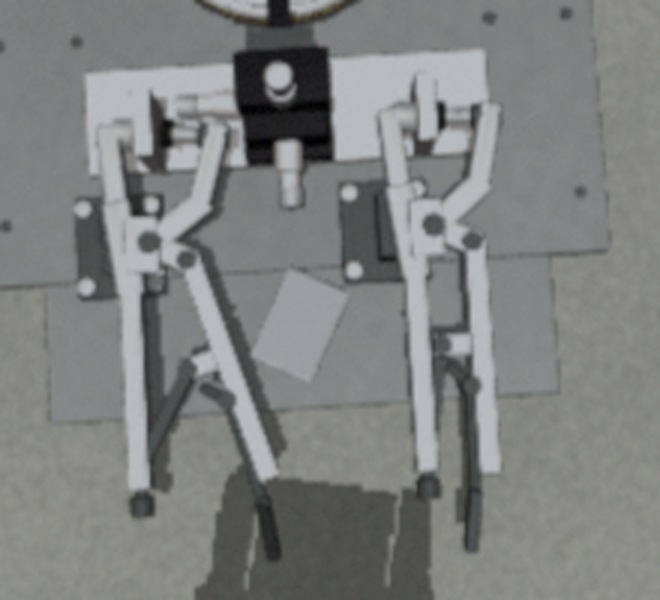

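View pics/scene3.png

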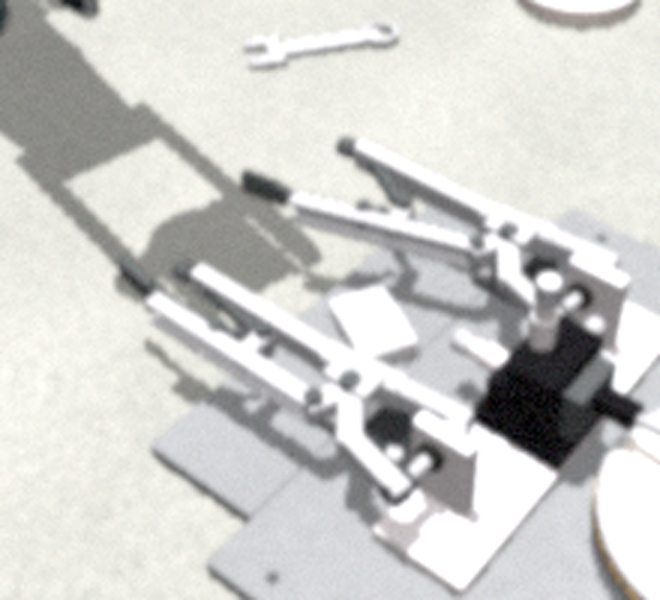

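```bash
python3 -c "
from bench import *
print(job_done())"
```

```text
the job is handed in; nothing more can be done
None
```

The bridge has been changed over from the left clamp to the right one, and the job is handed in at about 12.8 s of the 48 s allowed.

- **Locking:** I straddled the right (open) clamp's handles and squeezed until the fingers stalled at 42 mm. The handle stayed closed when I opened the fingers. The final pictures show it shut, with its tip against the rib.
- **Releasing:** I hooked one finger behind the left clamp's lever tail and pulled it in -y. The pull force was about 5 N, then dropped to zero as the lock broke. The final pictures show that handle fully open, with nothing in the gripper.
- **Bridge:** Image comparison of before and after puts the positioner and both ribs within about 0.3 px (about 0.5 mm). A small window at the bridge corner read -0.9 px. I put that down to the clamp jaw moving inside it, since the bridge's edges look unchanged by eye.
- **Box:** Image comparison read 0.5 px, probably from the opened handle and its shadow entering the window. The box's corners are at the same pixels in the pictures from before and after the release.
- **Forces:** The highest wrist reading I saw was about 12 N, well under the limit. When I handed in, the arm was at rest and clear of everything.

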